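Tier up the porcelain palette set

TASK

Put the porcelain palette set away as a tiered stack, one piece after another from the bottom up: stand the large dish in the middle of the round cork mat (not the square one), then the medium dish in the well of the large one, then the small dish in the well of the medium one, and last the lid, knob up, on the small dish. Set every piece down gently, fully seated and level, and leave the two erasers where they lie.

Things in the scene. Friction and masses are not known exactly. Their poses are not given: they have to be found in the camera images.
- dish_large: Large white porcelain dish, a round straight-sided pot: outside 68 mm across, 34 mm high; in its top a flat round well 61 mm across, 9 mm deep, inside a 3.5 mm rim. Grip the outside, fingertips over 9 mm above the underside where it goes into a well. Origin: centre of the underside; z up.
- dish_medium: Medium white porcelain dish, a round straight-sided pot: outside 51 mm across, 34 mm high; in its top a flat round well 44 mm across, 9 mm deep, inside a 3.5 mm rim. In the large dish's well it has 5 mm play all round and its origin is 25 mm above that dish's. Grip the outside, fingertips over 9 mm above the underside where it goes into a well. Origin: centre of the underside; z up.
- dish_small: Small white porcelain dish, a round straight-sided pot: outside 34 mm across, 34 mm high; in its top a flat round well 27 mm across, 9 mm deep, inside a 3.5 mm rim. In the medium dish's well it has 5 mm play all round and its origin is 25 mm above that dish's. Grip the outside, fingertips over 9 mm above the underside where it goes into a well. Origin: centre of the underside; z up.
- lid: White porcelain lid, 32 mm high, knob up: plug 18 mm across and 6 mm high, on it a disc 38 mm across, 5 mm thick, on it a round upright knob 14 mm across, 21 mm high (grip the knob). Seated, the plug hangs in the small dish's well (4.5 mm play), the disc rests on the rim and the origin is 28 mm above that dish's. Origin: centre of the plug's underside; z up.
- mat_round: Round cork mat, 90 mm across, 5 mm thick, fixed to the table: where the stack belongs. Origin: centre of the underside, on the table top.
- mat_square: Square cork mat, 86 x 86 mm, 5 mm thick, fixed to the table: not used. Origin: centre of the underside.
- eraser_grey: Worn pale grey eraser, 22 x 52 x 13 mm, loose on the table among the dishes; to be left alone. Origin: centre of the underside; its long side is along its y.
- eraser_brown: Worn red-brown eraser, 28 x 45 x 12 mm, loose on the table among the dishes; to be left alone. Origin: centre of the underside; its long side is along its y.
- clamp_lamp: Grey-green lamp clamped to the left table edge, fixed, always in the same place; only an obstacle. Its two thin poles stand 145 mm nearer the robot and 85 to 145 mm further left than its origin, from the table up to 0.5 m; from there its arm and shade reach forward and right over the table, 0.5 to 0.72 m above it, to 170 mm ahead and right of the origin.

How it is judged:
On the way, in this order (a step that is already met when the one before it is completed fails the run):
1. the large dish stands let go in the middle of the round cork mat (horizontal distance between dish_large and mat_round below 0.013 m and z of dish_large in the frame of mat_round between 0.002 and 0.008 m and angle between dish_large's own z axis and vertical below 0.1 rad and contact force between dish_large and the fingers below 0.1 N), for 0.2 s.
2. the medium dish stands let go in the well of the large dish (horizontal distance between dish_medium and dish_large below 0.008 m and z of dish_medium in the frame of dish_large between 0.022 and 0.028 m and angle between dish_medium's own z axis and vertical below 0.1 rad and contact force between dish_medium and the fingers below 0.1 N), for 0.2 s.
3. the small dish stands let go in the well of the medium dish (horizontal distance between dish_small and dish_medium below 0.008 m and z of dish_small in the frame of dish_medium between 0.022 and 0.028 m and angle between dish_small's own z axis and vertical below 0.1 rad and contact force between dish_small and the fingers below 0.1 N), for 0.2 s.
4. the lid sits let go on the small dish (horizontal distance between lid and dish_small below 0.008 m and z of lid in the frame of dish_small between 0.025 and 0.031 m and angle between lid's own z axis and vertical below 0.1 rad and contact force between lid and the fingers below 0.1 N), for 0.2 s.
At the end, for the whole second after the job is handed in: One stack, released, at rest, tilted under 0.1 rad: large dish on the round mat, centred within 13 mm; medium dish in the large one's well, small dish in the medium one's well, lid on the small dish, each seated to its depth within 3 mm and centred within 8 mm on the piece below (all of step 1 and all of step 2 and all of step 3 and all of step 4 and linear speed of each of dish_large, dish_medium, dish_small, lid below 0.01 m/s); the robot touches nothing.
It fails at once if the grey eraser was moved more than 15 mm (distance of eraser_grey from where it was at the start of the episode above 0.015 m).
It fails at once if the brown eraser was moved more than 15 mm (distance of eraser_brown from where it was at the start of the episode above 0.015 m).
It fails at once if a piece struck the one below it, or the round mat, with more than 60 N (contact force between dish_large and mat_round above 60 N or contact force between dish_medium and dish_large above 60 N or contact force between dish_small and dish_medium above 60 N or contact force between lid and dish_small above 60 N).
It fails at once if a piece was dropped: out of the fingers and moving at over 0.5 m/s, a fall of about 13 mm ((linear speed of dish_large above 0.5 m/s and contact force between dish_large and the fingers below 0.05 N) or (linear speed of dish_medium above 0.5 m/s and contact force between dish_medium and the fingers below 0.05 N) or (linear speed of dish_small above 0.5 m/s and contact force between dish_small and the fingers below 0.05 N) or (linear speed of lid above 0.5 m/s and contact force between lid and the fingers below 0.05 N)).
It also fails if it takes over 120 s, if anything falls off the work surface, if the arm or the gripper's body presses on something with over 40 N, if the wrist force passes 120 N, or if a joint passes its speed limit or range.

ROBOT

A 7-joint arm with a two-finger parallel gripper is mounted at the origin on a cart in front of the work surface, level with it; the furniture and walls round the work are solid. World frame = base frame: x ahead of the robot, y to its left, z up, the work surface at z = 0. Lengths are in m, angles in rad, forces in N, time in s.
With the tool pointing down it reaches from about 0.425 to 0.875 m from the base axis. Payload 4.7 kg.
Tool frame: the origin (TCP) lies midway between the tips of the shut fingers; the grasp point (between the pads) lies 19 mm behind it; z points along the fingers, y is the line along which they close (so a half turn about z gives the same grasp; the last joint's range is limited). The gripper opens to 87 mm and grips with 3 to 60 N. Pads are 19 mm wide; open, the fingers measure 117 mm over their backs; the gripper's body (75 mm by 190 mm) begins 51 mm behind the grasp point.
Start: joints at [1.128, 0.321, -0.07, 1.45, 0.023, 1.371, -0.057], TCP at [0.287, -0.583, 0.223] pointing down, gripper open.
Joint ranges: [-2.86, 2.86], [-0.3, 2.09], [-1.38, 1.24], [0.06, 2.45], [-1.56, 4.7], [0.09, 2.05], [-2.69, 2.69]. Speed limits (rad/s): [2.57, 2.57, 3.14, 3.14, 3.14, 3.14, 3.14].

INTERFACE

Orientations are given as a 3x3 rotation matrix whose columns are the frame's x, y, z axes.
In Python, from cell import env gives the robot as it stands.
- The arm moves only by the shell command python3 -m inch 'ROWS'. ROWS is JSON, a list of rows, each a list of 3 entries, a list of its own where there are three numbers: the shift along the tool's x, y, z in cm, then the turn about the tool's z in degrees, then the finger opening in cm, from 0 to 8.7. In form: [[[tx, ty, tz], turn, gripper], ...]. A call has 1 to 8 rows; each row shifts and turns the commanded pose from where the row before left it, along the tool's axes as they then stand; what a row does not reach is not made up. A row lasts 1/12 s, in which the tool goes at most 41.7 mm and 7.16 degrees, less where a joint would pass 70% of its speed; a pose out of reach is approached as far as the arm can. A call is refused whole if a number of a shift passes 4.17 or a number of a turn 7.16, either way. A call with a gripper value outside its range is refused whole. The fingers move at their own pace and stop on an object; the grip force is fixed at half the most. Time passes only in rows, so rows that do not move let the fingers close. It gives the time, the measured TCP pose, the force, the opening and the grip force at its end, in the units of the state.
- env.get_obs(): the state, without advancing time (a new reading comes with each control period).
- env.read_camera(name): name is "scene" or "top" or "wrist"; returns a dict with "color" (384x512x3 uint8, red, green, blue), "K" (3x3 intrinsics, pixels), "position" and "orientation" of the camera in the world; the wrist camera has in their place "hand_eye" (4x4, takes a point from camera to tool coordinates, whose origin is the TCP and whose axes are the flange's). Camera axes: x right, y down, z forward; pixel columns grow to the right and rows downward; lengths in m; the calibration is good to about 2 mm. A picture is of the moment at which its call begins: read the wrist's pose just before it. There is no depth.
- env.finish_job(): hands the job in; it is judged then, once.
The state is a dict: "t": time; "q": joint angles; "joint_velocities": joint speeds; "effort": joint torques, N m; "tcp_pos": TCP position; "orientation": TCP orientation; "wrist_force": force on the tool from outside, world axes, zero at the start; "moment": the same for the moment, N m; "width": finger opening in m; "finger_force": force on a finger pad.
Only numpy, scipy, OpenCV 4.12 (cv2) and the standard library are available. Lean on these libraries where they do the work, as an engineer would, in place of code of your own. Each camera call takes 0.05 s, during which the arm holds its last target. There are 200 camera calls.

## Working session

There is one attempt and no reset: what is moved stays moved. The work goes in short steps, Python scripts to look and compute and a shell command to move; the robot and the scene stay as the last step left them, time stands still between calls to the robot, and variables do not carry over. Pictures are saved under pics/ and viewed, at most 14 in all, crops included, and the job is handed in when it is done.

```bash
ls; mkdir -p pics; python3 - <<'E'
from cell import env
import cv2,numpy as np
np.set_printoptions(precision=4,suppress=True)
o=env.get_obs();print({k:np.round(v,4).tolist() for k,v in o.items()})
for n in("scene","top"):
    c=env.read_camera(n);cv2.imwrite(f"pics/{n}0.png",c["color"][...,::-1]);np.savez(f"pics/{n}0.npz",**{k:v for k,v in c.items()})
    print(n,c["K"].tolist(),c["position"],c["orientation"])
E
```

```text
pics
{'t': 0.0, 'q': [1.1281, 0.3218, -0.0701, 1.4516, 0.0226, 1.3708, -0.0569], 'joint_velocities': [-0.0001, 0.0011, -0.0013, -0.0009, 0.0007, 0.0007, 0.0014], 'effort': [-0.0002, -49.1276, -0.4039, -31.2526, -0.0639, 0.0436, 0.0002], 'tcp_pos': [0.2864, -0.5829, 0.2215], 'orientation': [[0.8975, 0.4411, -0.0009], [0.4411, -0.8975, 0.0016], [-0.0001, -0.0018, -1.0]], 'wrist_force': [-0.3843, 0.3333, 0.383], 'moment': [-0.0059, 0.007, -0.0115], 'finger_force': 0.0, 'width': 0.0872}
scene [[382.54015732433237, 0.0, 254.25138155782702], [0.0, 382.54015732433237, 188.59996725277207], [0.0, 0.0, 1.0]] [0.0129 0.3637 0.7016] [[-0.5647 -0.6231  0.5411]
 [-0.8252  0.4306 -0.3654]
 [-0.0053 -0.6529 -0.7574]]
top [[399.3371843171455, 0.0, 257.35394037967], [0.0, 399.3371843171455, 186.28797251984307], [0.0, 0.0, 1.0]] [0.3602 0.0503 0.9295] [[ 0.0267 -0.9798  0.1984]
 [-0.9996 -0.0251  0.0105]
 [-0.0053 -0.1986 -0.9801]]
```

View pics/scene0.png

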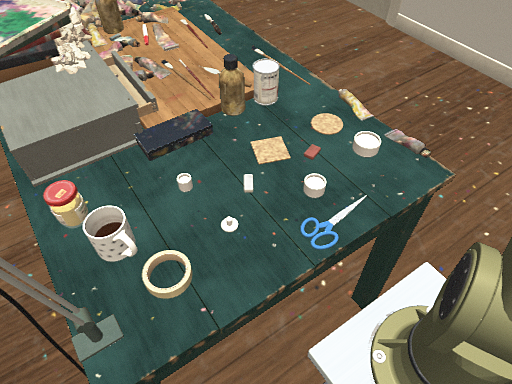

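View pics/top0.png

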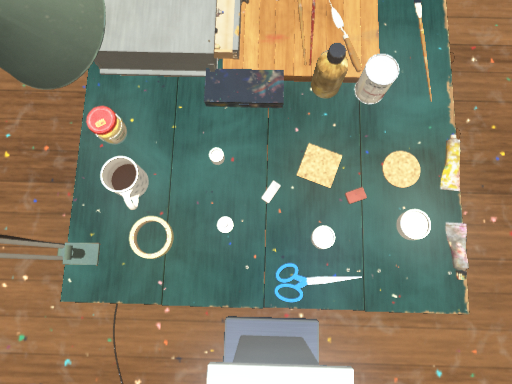

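The scene view shows the large dish at (367,144), medium (315,186), small (184,183), lid (229,225) and round mat (327,123). In the top view they are at (414,225), (323,237), (216,156), (225,225) and (401,169). The erasers are at (271,191) and (356,195) in the top view. Next I fit the silhouettes jointly in both views.

```bash
cat > h.py <<'E'
import cv2,numpy as np
from scipy.optimize import least_squares
np.set_printoptions(precision=4,suppress=True)
def circ(r,z,n=48):
    a=np.linspace(0,2*np.pi,n,endpoint=False);return np.c_[r*np.cos(a),r*np.sin(a),np.full(n,z)]
M={'large':np.r_[circ(.034,0),circ(.034,.034)],'medium':np.r_[circ(.0255,0),circ(.0255,.034)],'small':np.r_[circ(.017,0),circ(.017,.034)],
 'lid':np.r_[circ(.019,.006),circ(.019,.011),circ(.007,.032)],'mat':np.r_[circ(.045,0),circ(.045,.005)],
 'square':np.zeros((1,3)),'grey':np.zeros((1,3)),'brown':np.zeros((1,3))}
def proj(P,c):
    p=(P-c['position'])@c['orientation'];u=p@c['K'].T;return u[:,:2]/u[:,2:]
def mask(im,kind):
    r,g,b=[im[...,i].astype(int) for i in range(3)]
    if kind in('mat','square'):return (r-b>35)&(r>120)
    if kind=='brown':return (r-g>40)&(r>80)
    return (r>105)&(b>95)&(r>b-25)
def blob(im,seed,kind):
    m=mask(im,kind).astype(np.uint8);m=cv2.morphologyEx(m,cv2.MORPH_CLOSE,np.ones((5,5)))
    n,l,s,ce=cv2.connectedComponentsWithStats(m);k=l[seed[1],seed[0]]
    if k==0:
        d=np.linalg.norm(ce[1:]-seed,axis=1)+1e3*(s[1:,4]<30);k=1+d.argmin()
    mm=(l==k).astype(np.uint8);c,_=cv2.findContours(mm,0,1);h=cv2.convexHull(max(c,key=cv2.contourArea))
    f=np.zeros_like(mm);cv2.fillPoly(f,[h],1);mo=cv2.moments(f,True)
    return np.array([mo['m10'],mo['m01']])/mo['m00'],mo['m00'],h
def cen(P,c):
    u=proj(P,c)
    if len(u)==1:return u[0],0
    h=cv2.convexHull(u.astype(np.float32));m=cv2.moments(h)
    return np.array([m['m10'],m['m01']])/m['m00'],m['m00']
def fit(kind,obs,x0):
    f=lambda x:np.concatenate([cen(M[kind]+x,c)[0]-b for c,b in obs])
    s=least_squares(f,x0,diff_step=1e-3,x_scale=.1);return s.x,s.fun,[cen(M[kind]+s.x,c)[1] for c,_ in obs]
E
cat > m0.py <<'E'
from h import *
S=dict(np.load('pics/scene0.npz'));T=dict(np.load('pics/top0.npz'))
seeds={'large':((367,144),(414,225)),'medium':((315,186),(323,237)),'small':((184,183),(216,156)),'lid':((229,225),(225,225)),'mat':((327,123),(401,169)),
'square':((270,150),(319,166)),'grey':((249,183),(271,191)),'brown':((312,152),(356,195))}
for k,(a,b) in seeds.items():
    A=blob(S['color'],a,k);B=blob(T['color'],b,k)
    x,r,ar=fit(k,[(S,A[0]),(T,B[0])],[.55,-.1,.01])
    print(k,x,'res',r,'area',A[1],B[1],np.array(ar))
    if k in('grey','brown','square'):
        (cx,cy),(w,h),an=cv2.minAreaRect(B[2]);print('   top rect',(w,h),an)
E
python3 m0.py
```

```text
large [ 0.4596 -0.3218 -0.0081] res [-12.9603  -0.5291   7.548    8.0389] area 1749.0 1350.0 [612.7466 871.9749]
medium [ 0.433  -0.0918 -0.0025] res [-0.5406 -0.0452  0.3676  0.3551] area 483.0 534.0 [473.9619 454.5158]
small [ 0.6167  0.1593 -0.0013] res [-0.114  -0.0193  0.0905  0.071 ] area 260.0 237.0 [254.3839 215.5456]
lid [ 0.4553  0.1331 -0.0015] res [-0.2046 -0.0272  0.1644  0.1394] area 226.0 251.0 [217.6362 215.8899]
mat [ 0.6    -0.2814 -0.002 ] res [-0.0499 -0.0039  0.0299  0.0293] area 555.0 1150.0 [ 555.9039 1114.5468]
square [ 0.6045 -0.0868 -0.0015] res [-0.0293 -0.0034  0.0198  0.0177] area 825.0 1357.0 [0 0]
   top rect (37.45316696166992, 35.346431732177734) 20.556045532226562
grey [0.5366 0.0289 0.0024] res [-0.0369 -0.0047  0.0271  0.0236] area 190.0 251.0 [0 0]
   top rect (10.404245376586914, 22.856571197509766) 34.99202346801758
brown [ 0.5323 -0.1709  0.0036] res [ 0.0486  0.0042 -0.0312 -0.03  ] area 154.0 239.0 [0 0]
   top rect (11.70042610168457, 18.973663330078125) 71.56504821777344
```

```bash
cat > m1.py <<'E'
from h import *
S=dict(np.load('pics/scene0.npz'));T=dict(np.load('pics/top0.npz'))
o=[]
for c,(u,v) in((S,(367,144)),(T,(414,225))):
    im=np.zeros_like(c['color']);im[v-19:v+19,u-18:u+18]=c['color'][v-19:v+19,u-18:u+18]
    b=blob(im,(u,v),'large');o.append((c,b[0]));print(b[0],b[1],cv2.boundingRect(b[2]))
print(fit('large',o,[.46,-.3,.01]))
E
python3 m1.py
```

```text
[365.693  143.1641] 658.0 (349, 131, 33, 26)
[413.9604 222.0559] 1110.0 (396, 206, 36, 35)
(array([ 0.471 , -0.3021, -0.0068]), array([-0.3622, -0.0173,  0.2135,  0.2247]), [612.4276623176411, 860.1265935089905])
```

```bash
python3 -m inch '[[[0,0,0],-7.1,8.7],[[0,0,0],-7.1,8.7],[[0,0,0],-7.1,8.7],[[0,0,0],-7.1,8.7],[[0,0,0],-7.1,8.7],[[0,0,0],-7.1,8.7],[[0,0,0],-7.1,8.7],[[0,0,0],-7.1,8.7]]'; python3 -m inch '[[[0,0,0],-7,8.7],[[3.4,1.6,0],0,8.7],[[3.4,1.6,0],0,8.7],[[3.4,1.6,0],0,8.7],[[3.4,1.6,0],0,8.7],[[3.4,1.6,0],0,8.7]]'
```

```text
t: 0.77
tcp_pos: [0.2865, -0.5831, 0.2219]
orientation: [[0.116, 0.993, -0.001], [0.993, -0.116, 0.001], [0.001, -0.001, -1.0]]
wrist_force: [-0.8, -0.2, -0.4]
width: 0.0866
finger_force: 0.0
t: 1.27
tcp_pos: [0.367, -0.4116, 0.222]
orientation: [[0.001, 1.0, -0.001], [1.0, -0.001, 0.0], [0.0, -0.001, -1.0]]
wrist_force: [0.4, -0.7, -0.2]
width: 0.0872
finger_force: 0.0
```

```bash
python3 -m inch '[[[2.5,2.5,0],0,8.7],[[2.5,2.5,0],0,8.7],[[2.5,2.5,0],0,8.7],[[2.5,2.5,0],0,8.7],[[0,0,0],0,8.7],[[0,0,0],0,8.7]]'; cat >> h.py <<'E'
def wrist(name):
    from cell import env
    o=env.get_obs();c=env.read_camera('wrist');H=c['hand_eye'];R=np.array(o['orientation'])
    d=dict(color=c['color'],K=c['K'],position=np.array(o['tcp_pos'])+R@H[:3,3],orientation=R@H[:3,:3],tcp=o['tcp_pos'],H=H)
    np.savez(f'pics/{name}.npz',**d);cv2.imwrite(f'pics/{name}.png',c['color'][...,::-1]);return d
E
python3 - <<'E'
from h import *
d=wrist('w1');print(d['H'],d['K'][0,0],d['tcp'])
for k,p in(('large',[.466,-.31,0]),('mat',[.6,-.2814,0]),('medium',[.433,-.092,0])):print(k,cen(M[k]+p,d))
E
```

```text
t: 1.77
tcp_pos: [0.4684, -0.3108, 0.2222]
orientation: [[-0.005, 1.0, -0.0], [1.0, 0.005, 0.001], [0.001, -0.0, -1.0]]
wrist_force: [-0.5, -0.8, -0.1]
width: 0.0868
finger_force: 0.0
[[-0.0011 -0.9651 -0.262   0.0714]
 [ 1.     -0.0009 -0.0007 -0.0003]
 [ 0.0005 -0.262   0.9651 -0.1618]
 [ 0.      0.      0.      1.    ]] 298.2236951481924 [ 0.4684 -0.3108  0.2222]
large (array([258.6325, 165.8201]), 2602.994976995513)
mat (array([364.5206, 140.0387]), 4056.97884742904)
medium (array([227.5505, -41.0153]), 2897.74158281965)
```

View pics/w1.png

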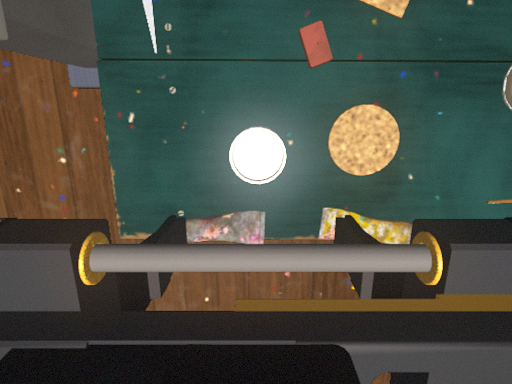

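The wrist view shows the large dish at (258,155), the round mat at (364,139) and both tubes below the dish near row 228. The mat's predicted pixel (364.5,140) agrees.

```bash
cat > m2.py <<'E'
from h import *
S=dict(np.load('pics/scene0.npz'));T=dict(np.load('pics/top0.npz'));W=dict(np.load('pics/w1.npz'))
def win(c,u,v,r):
    im=np.zeros_like(c['color']);cv2.circle(m:=np.zeros(im.shape[:2],np.uint8),(u,v),r,1,-1);im[m>0]=c['color'][m>0];return im
def hi(c,s,r,k):
    b=blob(win(c,*s,r),s,k);print(k,b[0],b[1],cv2.boundingRect(b[2]));return c,b[0]
import h
h.mask=lambda im,k:(im.min(2)>130) if k!='mat' else (im[...,0].astype(int)-im[...,2]>35)&(im[...,0]>120)
o=[hi(S,(367,144),17,'large'),hi(T,(414,225),19,'large'),hi(W,(258,155),35,'large')]
print(fit('large',o,[.466,-.3,0]));print(fit('large',[o[0],o[2]],[.466,-.3,0])[:2]);print(fit('large',o[1:],[.466,-.3,0])[:2])
m=[hi(S,(327,123),25,'mat'),hi(T,(401,169),25,'mat'),hi(W,(364,139),50,'mat')]
print(fit('mat',m,[.6,-.28,0]))
E
python3 m2.py
```

```text
large [366.0272 143.16  ] 625.0 (351, 131, 31, 26)
large [413.4774 224.2448] 907.0 (396, 208, 35, 33)
large [258.4217 154.787 ] 2789.0 (229, 127, 63, 58)
(array([ 0.4656, -0.2964,  0.0008]), array([-0.1442, -0.1695, -0.4227, -0.0218, -0.1143,  0.2487]), [625.8027428248897, 875.0690393466502, 2643.9650301556685])
(array([ 0.4656, -0.2962,  0.0004]), array([-0.2301, -0.0307, -0.0838,  0.0725]))
(array([ 0.4656, -0.2955,  0.005 ]), array([-0.123 , -0.231 , -0.1237,  0.0695]))
mat [326.5099 123.2919] 555.0 (311, 113, 32, 22)
mat [400.8435 168.7643] 1150.0 (381, 151, 40, 37)
mat [363.4975 139.2779] 4080.0 (328, 103, 72, 73)
(array([ 0.5991, -0.2806, -0.001 ]), array([ 0.0061, -0.0097, -0.1256,  0.2823,  0.1425,  0.0727]), [557.4263026415138, 1117.2504567690194, 4042.129846876953])
```

```bash
python3 -m inch '[[[1.44,-0.28,0],0,8.7],[[0,0,4],0,8.7],[[0,0,4],0,8.7],[[0,0,4],0,8.7],[[0,0,4],0,8.7],[[0,0,2],0,8.7],[[0,0,1],0,8.7],[[0,0,0],0,8.7]]'
```

```text
t: 2.48
tcp_pos: [0.4614, -0.2987, 0.0302]
orientation: [[0.002, 1.0, -0.004], [1.0, -0.002, 0.003], [0.003, -0.004, -1.0]]
wrist_force: [-0.6, -0.3, -0.3]
width: 0.0868
finger_force: 0.0
```

```bash
python3 -m inch '[[[0,0,0],0,8.7],[[0,0,0],0,8.7],[[0,0,0],0,8.7]]'
```

```text
t: 2.73
tcp_pos: [0.4653, -0.3002, 0.0347]
orientation: [[0.001, 1.0, 0.003], [1.0, -0.001, -0.002], [-0.002, 0.003, -1.0]]
wrist_force: [-0.2, -0.2, -0.1]
width: 0.0867
finger_force: 0.0
```

```bash
python3 -m inch '[[[0.35,0,0],0,8.7],[[0,0,0.8],0,8.7],[[0,0,0.8],0,8.7],[[0,0,0.8],0,8.7],[[0,0,0],0,8.7],[[0,0,0],0,8.7],[[0,0,0],0,8.7]]'
```

```text
t: 3.32
tcp_pos: [0.464, -0.2955, 0.0083]
orientation: [[0.0, 1.0, -0.0], [1.0, -0.0, 0.0], [0.0, -0.0, -1.0]]
wrist_force: [0.8, -0.5, 0.2]
width: 0.0871
finger_force: 0.0
```

```bash
python3 -m inch '[[[0,0.15,0],0,8.7],[[0,0,0],0,8.0],[[0,0,0],0,7.2],[[0,0,0],0,6.5],[[0,0,0],0,6],[[0,0,0],0,6],[[0,0,0],0,6],[[0,0,0],0,6]]'
```

```text
t: 3.98
tcp_pos: [0.4655, -0.2957, 0.0087]
orientation: [[0.001, 1.0, 0.0], [1.0, -0.001, -0.0], [-0.0, 0.0, -1.0]]
wrist_force: [-1.5, -0.1, 1.7]
width: 0.0672
finger_force: 30.0
```

```bash
python3 -m inch '[[[0,0,-1],0,6],[[0,0,-2],0,6],[[0,0,-1],0,6],[[0.3,2,0],0,6],[[0.3,3,0],0,6],[[0.4,3.5,0],0,6],[[0.3,3,0],0,6],[[0.27,1.85,0],0,6]]'; python3 -m inch '[[[0,0,0],0,6],[[0,0,0],0,6],[[0,0,0],0,6],[[0,0,0],0,6]]'
```

```text
t: 4.65
tcp_pos: [0.6025, -0.2787, 0.0491]
orientation: [[-0.001, 1.0, 0.003], [1.0, 0.001, 0.001], [0.001, 0.003, -1.0]]
wrist_force: [0.2, 0.6, -2.1]
width: 0.0672
finger_force: 30.0
t: 4.98
tcp_pos: [0.5975, -0.2809, 0.0483]
orientation: [[0.002, 1.0, -0.002], [1.0, -0.002, -0.001], [-0.001, -0.002, -1.0]]
wrist_force: [-0.1, 0.5, -3.0]
width: 0.0669
finger_force: 30.0
```

```bash
python3 -m inch '[[[0,0.1,1],0,6],[[0,0,1],0,6],[[0,0,0.7],0,6],[[0,0,0.3],0,6],[[0,0,0],0,6],[[0,0,0],0,6],[[0,0,0.2],0,6],[[0,0,0],0,6]]'; python3 -m inch '[[[0,0,0],0,6],[[0,0,0.1],0,6],[[0,0,0],0,6],[[0,0,0],0,6]]'
```

```text
t: 5.65
tcp_pos: [0.6003, -0.28, 0.0167]
orientation: [[0.0, 1.0, 0.0], [1.0, -0.0, -0.0], [-0.0, 0.0, -1.0]]
wrist_force: [-0.1, 0.0, -2.8]
width: 0.0668
finger_force: 30.0
t: 5.98
tcp_pos: [0.6, -0.2799, 0.0156]
orientation: [[0.0, 1.0, -0.0], [1.0, -0.0, -0.0], [-0.0, -0.0, -1.0]]
wrist_force: [0.1, 1.2, -1.9]
width: 0.0669
finger_force: 30.0
```

```bash
python3 -m inch '[[[0,0,0.1],0,6],[[0,0,0],0,6],[[0,0,0.1],0,6],[[0,0,0],0,6],[[0,0,0],0,6]]'
```

```text
t: 6.4
tcp_pos: [0.6001, -0.28, 0.0138]
orientation: [[0.0, 1.0, 0.0], [1.0, -0.0, -0.0], [-0.0, 0.0, -1.0]]
wrist_force: [-1.1, -0.5, 0.4]
width: 0.0669
finger_force: 30.0
```

```bash
python3 -m inch '[[[0,0,0.05],0,6],[[0,0,0],0,7],[[0,0,0],0,8],[[0,0,0],0,8.7],[[0,0,0],0,8.7],[[0,0,0],0,8.7],[[0,0,-0.5],0,8.7],[[0,0,-1.5],0,8.7]]'; python3 -m inch '[[[0,0,-3],0,8.7],[[0,0,-4],0,8.7],[[0,0,-4],0,8.7],[[0,0,-4],0,8.7],[[0,0,-3],0,8.7],[[0,0,0],0,8.7],[[0,0,0],0,8.7],[[0,0,0],0,8.7]]'
python3 - <<'E'
from h import *
d=wrist('w2');print(d['tcp']);p=cen(M['large']+[.6,-.28,.005],d)[0];print(p)
im=d['color'];u,v=p.astype(int)
E
```

```text
t: 7.07
tcp_pos: [0.5982, -0.2792, 0.0312]
orientation: [[0.0, 1.0, -0.004], [1.0, -0.0, 0.002], [0.002, -0.004, -1.0]]
wrist_force: [-1.4, 0.5, 0.3]
width: 0.0869
finger_force: 0.0
t: 7.73
tcp_pos: [0.5998, -0.2799, 0.2136]
orientation: [[0.0, 1.0, 0.0], [1.0, -0.0, -0.0], [-0.0, 0.0, -1.0]]
wrist_force: [0.0, 0.4, 0.1]
width: 0.0867
finger_force: 0.0
[ 0.5998 -0.2799  0.2136]
[260.6826 168.5923]
```

View pics/w2.png

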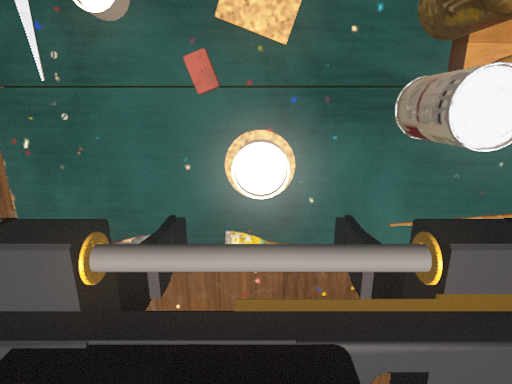

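The large dish sits at (260,169), centred on the mat as predicted. Next, the medium dish.

```bash
python3 -m inch '[[[2,-1.8,0],0,8.7],[[3.2,-2.8,0],0,8.7],[[3.2,-2.8,0],0,8.7],[[3.2,-2.8,0],0,8.7],[[3.2,-2.8,0],0,8.7],[[2.4,-2.2,0],0,8.7],[[1.6,-1.5,0],0,8.7],[[0,0,0],0,8.7]]';python3 -m inch '[[[0,0,0],0,8.7],[[0,0,0],0,8.7],[[0,0,0],0,8.7]]'
cat > look.py <<'E'
import sys;from h import *;import h
from cell import env
h.mask=lambda im,k:(im.min(2)>130)
# args: name kind x y z0  -> wrist + fixed cameras
n,k=sys.argv[1:3];x0=np.array(list(map(float,sys.argv[3:6])))
def get(c,lab):
    p,a=cen(M[k]+x0,c);u,v=np.round(p).astype(int);r=int(np.ptp(proj(M[k]+x0,c),axis=0).max()/2*1.25+3)
    m=np.zeros(c['color'].shape[:2],np.uint8);cv2.circle(m,(u,v),r,1,-1);im=c['color']*m[...,None]
    b=blob(im,(u,v),k);print(lab,'pred',p,a,'seen',b[0],b[1]);return c,b[0]
W=wrist(n);o=[get(W,'w')]
for a in sys.argv[6:]:
    w=dict(np.load(f'pics/{a}.npz'));o.append(get(w,a))
f=lambda q:cen(M[k]+[q[0],q[1],x0[2]],W)[0]-o[0][1]
print('tcp',W['tcp'],'wrist only',least_squares(f,x0[:2],diff_step=1e-3).x)
if len(o)>1:print('all',fit(k,o,x0)[:2])
E
python3 look.py w3 medium .433 -.0918 0 scene0 top0
```

```text
t: 8.45
tcp_pos: [0.432, -0.0909, 0.2118]
orientation: [[-0.003, 1.0, -0.004], [1.0, 0.003, -0.0], [-0.0, -0.004, -1.0]]
wrist_force: [0.5, 0.3, -0.0]
width: 0.0871
finger_force: 0.0
t: 8.7
tcp_pos: [0.4356, -0.0953, 0.2125]
orientation: [[0.002, 1.0, -0.001], [1.0, -0.002, 0.001], [0.001, -0.001, -1.0]]
wrist_force: [-0.2, -0.1, -0.6]
width: 0.0872
finger_force: 0.0
w pred [258.4471 165.1232] 1597.3287927979836 seen [255.8093 164.5142] 1589.0
scene0 pred [313.9778 183.992 ] 475.97961983899586 seen [314.4732 184.7709] 467.0
top0 pred [323.131  236.1679] 457.1365898596123 seen [322.9586 236.7764] 483.0
tcp [ 0.4356 -0.0953  0.2125] wrist only [ 0.4299 -0.091 ]
all (array([ 0.4302, -0.091 ,  0.0007]), array([ 0.2903,  0.0357,  0.0235, -0.0952, -0.1432,  0.5926]))
```

```bash
python3 -m inch '[[[0.43,-0.55,0],0,8.7],[[0,0,3],0,8.7],[[0,0,4],0,8.7],[[0,0,4],0,8.7],[[0,0,3],0,8.7],[[0,0,2],0,8.7],[[0,0,1],0,8.7],[[0,0,0],0,8.7]]';python3 -m inch '[[[0,0,0],0,8.7],[[0,0,0],0,8.7],[[0,0,0],0,8.7]]'
```

```text
t: 9.42
tcp_pos: [0.428, -0.0896, 0.0409]
orientation: [[0.001, 1.0, -0.005], [1.0, -0.001, 0.002], [0.002, -0.005, -1.0]]
wrist_force: [-0.5, 0.8, 0.0]
width: 0.0869
finger_force: 0.0
t: 9.67
tcp_pos: [0.4313, -0.0906, 0.0446]
orientation: [[0.001, 1.0, 0.003], [1.0, -0.001, -0.001], [-0.001, 0.003, -1.0]]
wrist_force: [0.2, 0.6, -0.3]
width: 0.0867
finger_force: 0.0
```

```bash
python3 -m inch '[[[0,-0.1,1],0,8.7],[[0,0,1],0,8.7],[[0,0,0.8],0,8.7],[[0,0,0.3],0,8.7],[[0,0,0],0,8.7],[[0,0,0],0,8.7],[[0,0,0],0,8.7]]'
```

```text
t: 10.25
tcp_pos: [0.4291, -0.0901, 0.0122]
orientation: [[0.0, 1.0, 0.0], [1.0, -0.0, -0.0], [-0.0, 0.0, -1.0]]
wrist_force: [0.7, 0.9, 0.8]
width: 0.0871
finger_force: 0.0
```

Close, then lift and measure how the dish sits in the fingers relative to the TCP.

```bash
python3 -m inch '[[[-0.05,0,0],0,7.5],[[0,0,0],0,6.5],[[0,0,0],0,5.5],[[0,0,0],0,4.5],[[0,0,0],0,4.5],[[0,0,0],0,4.5],[[0,0,0],0,4.5],[[0,0,0],0,4.5]]';python3 -m inch '[[[0,0,-1],0,4.5],[[0,0,-2],0,4.5],[[0,0,-3],0,4.5],[[0,0,-3],0,4.5],[[0,0,-2],0,4.5],[[0,0,0],0,4.5],[[0,0,0],0,4.5],[[0,0,0],0,4.5]]'
```

```text
t: 10.92
tcp_pos: [0.429, -0.0906, 0.0121]
orientation: [[0.0, 1.0, 0.0], [1.0, -0.0, -0.0], [-0.0, 0.0, -1.0]]
wrist_force: [-0.0, 0.4, -0.2]
width: 0.0493
finger_force: 30.0
t: 11.58
tcp_pos: [0.4281, -0.0906, 0.1215]
orientation: [[0.0, 1.0, -0.001], [1.0, -0.0, -0.0], [-0.0, -0.001, -1.0]]
wrist_force: [0.1, 0.5, -1.8]
width: 0.0491
finger_force: 30.0
```

```bash
cat > st.py <<'E'
from h import *;import h
h.mask=lambda im,k:(im.min(2)>225)
W=dict(np.load('pics/w2.npz'));x0=np.array([.6,-.28,.005])
for r in(34,38):
  for th in (200,225,245):
    h.mask=lambda im,k:(im.min(2)>th)
    m=np.zeros((384,512),np.uint8);cv2.circle(m,(261,169),r,1,-1)
    b=blob(W['color']*m[...,None],(261,169),'large');print(th,b[0],b[1],cen(M['large']+x0,W))
    print(least_squares(lambda q:cen(M['large']+[*q,.005],W)[0]-b[0],x0[:2],diff_step=1e-3).x)
E
python3 st.py; python3 -m inch '[[[-2,1.8,0],0,4.5],[[-3,2.7,0],0,4.5],[[-3.2,2.8,0],0,4.5],[[-3.2,2.8,0],0,4.5],[[-3.2,2.8,0],0,4.5],[[-2.4,2.2,0],0,4.5],[[-1.6,1.5,0],0,4.5],[[-0.4,0.6,0],0,4.5]]';python3 -m inch '[[[0,0,0],0,4.5],[[0,0,0],0,4.5],[[0,0,0],0,4.5]]'
```

```text
200 [260.1328 170.1317] 2703.0 (array([260.6826, 168.5923]), 2805.2070009862073)
[ 0.5994 -0.2819]
225 [260.2086 170.1583] 2684.0 (array([260.6826, 168.5923]), 2805.2070009862073)
[ 0.5994 -0.2819]
245 [260.328  170.2034] 2640.0 (array([260.6826, 168.5923]), 2805.2070009862073)
[ 0.5996 -0.282 ]
200 [260.1328 170.1317] 2703.0 (array([260.6826, 168.5923]), 2805.2070009862073)
[ 0.5994 -0.2819]
225 [260.2086 170.1583] 2684.0 (array([260.6826, 168.5923]), 2805.2070009862073)
[ 0.5994 -0.2819]
245 [260.328  170.2034] 2640.0 (array([260.6826, 168.5923]), 2805.2070009862073)
[ 0.5996 -0.282 ]
t: 12.25
tcp_pos: [0.599, -0.2823, 0.1187]
orientation: [[0.004, 1.0, -0.003], [1.0, -0.004, 0.001], [0.001, -0.003, -1.0]]
wrist_force: [-1.0, -0.8, -1.6]
width: 0.0491
finger_force: 30.0
t: 12.5
tcp_pos: [0.5981, -0.2766, 0.1213]
orientation: [[-0.002, 1.0, -0.002], [1.0, 0.002, 0.001], [0.001, -0.002, -1.0]]
wrist_force: [-0.7, 0.5, -0.5]
width: 0.0492
finger_force: 30.0
```

```bash
python3 -m inch '[[[-0.4,0.15,1],0,4.5],[[0,0,2],0,4.5],[[0,0,1.5],0,4.5],[[0,0,1],0,4.5],[[0,0,0],0,4.5],[[0,0,0],0,4.5],[[0,0,0],0,4.5],[[0,0,0],0,4.5]]'; python3 -m inch '[[[0,0,0],0,4.5],[[0,0,0],0,4.5]]'
```

```text
t: 13.17
tcp_pos: [0.6014, -0.283, 0.0684]
orientation: [[0.0, 1.0, 0.002], [1.0, -0.0, -0.001], [-0.001, 0.002, -1.0]]
wrist_force: [-0.4, -0.0, -1.3]
width: 0.0492
finger_force: 30.0
t: 13.33
tcp_pos: [0.6011, -0.283, 0.0679]
orientation: [[0.0, 1.0, 0.001], [1.0, -0.0, -0.001], [-0.001, 0.001, -1.0]]
wrist_force: [0.3, 0.5, -0.3]
width: 0.0489
finger_force: 30.0
```

Base at z≈0.056, rim at 0.039. Correct by (+1.8, −1.2) mm and descend.

```bash
python3 -m inch '[[[0.18,-0.12,0.5],0,4.5],[[0,0,0.5],0,4.5],[[0,0,0.3],0,4.5],[[0,0,0],0,4.5],[[0,0,0],0,4.5],[[0,0,0],0,4.5]]'; python3 -m inch '[[[0,0,0.3],0,4.5],[[0,0,0.3],0,4.5],[[0,0,0.2],0,4.5],[[0,0,0],0,4.5],[[0,0,0],0,4.5],[[0,0,0],0,4.5]]'
```

```text
t: 13.83
tcp_pos: [0.5994, -0.281, 0.054]
orientation: [[0.0, 1.0, -0.0], [1.0, -0.0, -0.0], [-0.0, -0.0, -1.0]]
wrist_force: [-0.1, 0.3, -0.7]
width: 0.049
finger_force: 30.0
t: 14.33
tcp_pos: [0.5995, -0.281, 0.0461]
orientation: [[0.0, 1.0, 0.0], [1.0, -0.0, -0.0], [-0.0, 0.0, -1.0]]
wrist_force: [1.0, -0.2, -0.9]
width: 0.0494
finger_force: 30.0
```

Inside the well (base 0.034, rim 0.039) with no contact force. The last 4 mm go in small steps.

```bash
python3 -m inch '[[[0,0,0.15],0,4.5],[[0,0,0.1],0,4.5],[[0,0,0],0,4.5],[[0,0,0],0,4.5],[[0,0,0.08],0,4.5],[[0,0,0],0,4.5],[[0,0,0],0,4.5]]'; python3 -m inch '[[[0,0,0.08],0,4.5],[[0,0,0],0,4.5],[[0,0,0],0,4.5]]'
```

```text
t: 14.92
tcp_pos: [0.5994, -0.281, 0.0427]
orientation: [[0.0, 1.0, -0.0], [1.0, -0.0, -0.0], [-0.0, -0.0, -1.0]]
wrist_force: [0.4, -0.7, -1.3]
width: 0.0491
finger_force: 30.0
t: 15.17
tcp_pos: [0.5995, -0.281, 0.0422]
orientation: [[0.0, 1.0, 0.0], [1.0, -0.0, -0.0], [-0.0, 0.0, -1.0]]
wrist_force: [0.5, 0.0, -0.1]
width: 0.0495
finger_force: 30.0
```

```bash
python3 -m inch '[[[0,0,0.05],0,4.5],[[0,0,0],0,4.5],[[0,0,0],0,5.2],[[0,0,0],0,6],[[0,0,0],0,6.5],[[0,0,0],0,6.5],[[0,0,-0.5],0,6.5],[[0,0,-1.5],0,6.5]]'; python3 -m inch '[[[0,0,-3],0,6.5],[[0,0,-4],0,6.5],[[0,0,-4],0,6.5],[[0,0,-3],0,6.5],[[0,0,-2],0,6.5],[[0,0,0],0,6.5],[[0,0,0],0,6.5],[[0,0,0],0,6.5]]'; python3 look.py w4 medium .5995 -.281 .03
```

```text
t: 15.83
tcp_pos: [0.5976, -0.2803, 0.0592]
orientation: [[0.0, 1.0, -0.004], [1.0, -0.0, 0.002], [0.002, -0.004, -1.0]]
wrist_force: [0.4, -0.1, 0.2]
width: 0.0645
finger_force: 0.0
t: 16.5
tcp_pos: [0.5988, -0.2808, 0.2205]
orientation: [[0.0, 1.0, -0.001], [1.0, -0.0, 0.0], [0.0, -0.001, -1.0]]
wrist_force: [-0.2, -0.2, 0.4]
width: 0.065
finger_force: 0.0
w pred [261.3749 171.9114] 1813.1750069650589 seen [260.8648 167.5422] 3091.0
tcp [ 0.5988 -0.2808  0.2205] wrist only [ 0.5989 -0.2759]
```

```bash
python3 - <<'E'
import cv2
i=cv2.imread('pics/w4.png')[90:270,160:360];cv2.imwrite('pics/w4c.png',cv2.resize(i,None,fx=3,fy=3,interpolation=2))
E
```

```text
(no output)
```

View pics/w4c.png

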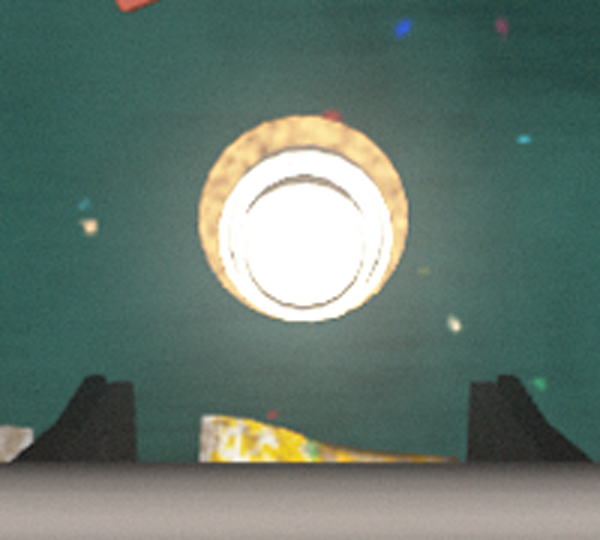

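The medium dish sits in the large well, its ring concentric at about (261,171). Now the small dish.

```bash
python3 -m inch '[[[2,0.1,0],0,6.5],[[3.2,0.1,0],0,6.5],[[4,0.2,0],0,6.5],[[4,0.2,0.5],0,6.5],[[4,0.2,1],0,6.5],[[4,0.2,1],0,6.5],[[4,0.2,1],0,6.5],[[4,0.2,0.5],0,6.5]]';python3 -m inch '[[[4,0.2,0],0,6.5],[[4,0.1,0],0,6.5],[[3,0.1,0],0,6.5],[[2,0.1,0],0,6.5],[[1,0,0],0,6.5],[[0,0,0],0,6.5],[[0,0,0],0,6.5],[[0,0,0],0,6.5]]'; python3 look.py w5 small .6167 .1593 0 scene0 top0
```

```text
t: 17.22
tcp_pos: [0.6116, 0.0126, 0.1784]
orientation: [[0.001, 1.0, -0.004], [1.0, -0.001, -0.0], [-0.0, -0.004, -1.0]]
wrist_force: [1.2, -0.3, 0.1]
width: 0.0648
finger_force: 0.0
t: 17.88
tcp_pos: [0.6189, 0.1481, 0.1807]
orientation: [[0.003, 1.0, -0.001], [1.0, -0.003, -0.002], [-0.002, -0.001, -1.0]]
wrist_force: [0.3, -1.2, 0.1]
width: 0.065
finger_force: 0.0
w pred [258.6799 163.2749] 915.1488268516259 seen [256.3606 163.8202] 929.0
scene0 pred [184.0771 181.3426] 255.00346601835918 seen [184.209  181.5697] 244.0
top0 pred [216.2403 155.3989] 216.21895696071442 seen [216.2833 155.4807] 233.0
tcp [0.6189 0.1481 0.1807] wrist only [0.6142 0.1587]
all (array([0.6144, 0.1592, 0.0023]), array([ 0.2097, -0.0732,  0.1942, -0.3078, -0.1616,  0.5705]))
```

```bash
python3 -m inch '[[[1.05,-0.45,1],0,6.5],[[0,0,3],0,6.5],[[0,0,4],0,6.5],[[0,0,3],0,6.5],[[0,0,2],0,6.5],[[0,0,1],0,6.5],[[0,0,0],0,6.5],[[0,0,0],0,6.5]]';python3 -m inch '[[[0,0,0],0,6.5],[[0,0,0],0,6.5],[[0,0,0],0,6.5]]'
```

```text
t: 18.6
tcp_pos: [0.6142, 0.1615, 0.0417]
orientation: [[0.001, 1.0, 0.0], [1.0, -0.001, 0.0], [0.0, 0.0, -1.0]]
wrist_force: [-0.3, -0.4, 0.4]
width: 0.0648
finger_force: 0.0
t: 18.85
tcp_pos: [0.6152, 0.1618, 0.0431]
orientation: [[0.001, 1.0, 0.003], [1.0, -0.001, 0.0], [0.0, 0.003, -1.0]]
wrist_force: [0.3, 0.7, 0.6]
width: 0.0654
finger_force: 0.0
```

```bash
python3 -m inch '[[[-0.28,-0.08,1],0,6.5],[[0,0,1],0,6.5],[[0,0,0.7],0,6.5],[[0,0,0.3],0,6.5],[[0,0,0],0,6.5],[[0,0,0],0,6.5],[[0,0,0],0,6.5]]'
```

```text
t: 19.43
tcp_pos: [0.6135, 0.1589, 0.0116]
orientation: [[0.0, 1.0, 0.0], [1.0, -0.0, 0.0], [0.0, 0.0, -1.0]]
wrist_force: [0.5, -0.3, 0.0]
width: 0.0654
finger_force: 0.0
```

```bash
python3 -m inch '[[[0,0.05,-0.1],0,6],[[0,0,0],0,5],[[0,0,0],0,4],[[0,0,0],0,3],[[0,0,0],0,2.8],[[0,0,0],0,2.8],[[0,0,0],0,2.8],[[0,0,0],0,2.8]]';python3 -m inch '[[[0,0,0],0,2.8]]';python3 -m inch '[[[0,0,-1],0,2.8],[[0,0,-2],0,2.8],[[0,0,-3],0,2.8],[[0,0,-4],0,2.8],[[0,0,-3],0,2.8],[[0,0,-1],0,2.8],[[0,0,0],0,2.8],[[0,0,0],0,2.8]]'
```

```text
t: 20.1
tcp_pos: [0.6139, 0.1587, 0.0125]
orientation: [[0.001, 1.0, 0.0], [1.0, -0.001, -0.0], [-0.0, 0.0, -1.0]]
wrist_force: [0.5, 0.4, 0.5]
width: 0.0327
finger_force: 30.3
t: 20.18
tcp_pos: [0.6139, 0.1587, 0.0125]
orientation: [[0.001, 1.0, 0.0], [1.0, -0.001, -0.0], [-0.0, 0.0, -1.0]]
wrist_force: [0.0, -0.6, 1.0]
width: 0.033
finger_force: 30.3
t: 20.85
tcp_pos: [0.6136, 0.1586, 0.1524]
orientation: [[0.001, 1.0, 0.0], [1.0, -0.001, -0.0], [-0.0, 0.0, -1.0]]
wrist_force: [-0.4, 0.2, -2.2]
width: 0.0327
finger_force: 30.3
```

```bash
python3 -m inch '[[[-1.5,0,0],0,2.8],[[-3,-0.1,0],0,2.8],[[-4,-0.2,0],0,2.8],[[-4,-0.2,0],0,2.8],[[-4,-0.1,0],0,2.8],[[-4,-0.1,0],0,2.8],[[-4,-0.2,0],0,2.8],[[-4,-0.1,0],0,2.8]]';python3 -m inch '[[[-4,-0.1,0],0,2.8],[[-4,-0.1,0],0,2.8],[[-3.5,-0.1,0],0,2.8],[[-2.5,-0.1,0],0,2.8],[[-1.2,0,0],0,2.8],[[0,0,0],0,2.8],[[0,0,0],0,2.8],[[0,0,0],0,2.8]]'
```

```text
t: 21.52
tcp_pos: [0.6014, -0.1282, 0.1496]
orientation: [[0.001, 1.0, -0.005], [1.0, -0.001, 0.001], [0.001, -0.005, -1.0]]
wrist_force: [0.4, -0.3, -1.2]
width: 0.033
finger_force: 30.3
t: 22.18
tcp_pos: [0.6, -0.2746, 0.1517]
orientation: [[-0.003, 1.0, -0.001], [1.0, 0.003, 0.003], [0.003, -0.001, -1.0]]
wrist_force: [0.6, -0.1, -0.3]
width: 0.0328
finger_force: 30.3
```

```bash
python3 -m inch '[[[-0.65,0,1],0,2.8],[[0,0,2],0,2.8],[[0,0,1.5],0,2.8],[[0,0,1],0,2.8],[[0,0,0],0,2.8],[[0,0,0],0,2.8],[[0,0,0],0,2.8],[[0,0,0],0,2.8]]';python3 -m inch '[[[0,0,0],0,2.8],[[0,0,0],0,2.8]]'
```

```text
t: 22.85
tcp_pos: [0.6005, -0.2848, 0.0988]
orientation: [[0.0, 1.0, 0.002], [1.0, -0.0, -0.001], [-0.001, 0.002, -1.0]]
wrist_force: [0.4, -0.6, 0.1]
width: 0.0329
finger_force: 30.3
t: 23.02
tcp_pos: [0.6, -0.285, 0.0983]
orientation: [[0.001, 1.0, 0.001], [1.0, -0.001, -0.001], [-0.001, 0.001, -1.0]]
wrist_force: [1.0, -0.2, -0.5]
width: 0.0327
finger_force: 30.3
```

```bash
python3 -m inch '[[[0.36,-0.05,0.5],0,2.8],[[0,0,0.6],0,2.8],[[0,0,0.4],0,2.8],[[0,0,0],0,2.8],[[0,0,0],0,2.8],[[0,0,0],0,2.8]]'
```

```text
t: 23.52
tcp_pos: [0.5991, -0.2812, 0.0824]
orientation: [[0.001, 1.0, -0.0], [1.0, -0.001, -0.0], [-0.0, -0.0, -1.0]]
wrist_force: [-0.2, -0.5, -0.7]
width: 0.0327
finger_force: 30.3
```

```bash
python3 -m inch '[[[0,0.03,0.5],0,2.8],[[0,0,0.4],0,2.8],[[0,0,0.2],0,2.8],[[0,0,0],0,2.8],[[0,0,0],0,2.8],[[0,0,0],0,2.8]]';python3 -m inch '[[[0,0,0.15],0,2.8],[[0,0,0.1],0,2.8],[[0,0,0],0,2.8],[[0,0,0],0,2.8]]'
```

```text
t: 24.02
tcp_pos: [0.5995, -0.2812, 0.0715]
orientation: [[0.0, 1.0, 0.0], [1.0, -0.0, -0.0], [-0.0, 0.0, -1.0]]
wrist_force: [-0.6, 0.8, -1.0]
width: 0.0328
finger_force: 30.3
t: 24.35
tcp_pos: [0.5993, -0.2812, 0.0689]
orientation: [[0.0, 1.0, -0.0], [1.0, -0.0, -0.0], [-0.0, -0.0, -1.0]]
wrist_force: [-0.2, 0.2, -1.5]
width: 0.0329
finger_force: 30.3
```

Settle the last millimetre, release opening only to 5 cm, and rise.

```bash
python3 -m inch '[[[0,0,0.08],0,2.8],[[0,0,0.06],0,2.8],[[0,0,0],0,2.8],[[0,0,0],0,2.8],[[0,0,0],0,2.8]]'; python3 -m inch '[[[0,0,0.03],0,2.8],[[0,0,0],0,3.4],[[0,0,0],0,4.2],[[0,0,0],0,5],[[0,0,0],0,5],[[0,0,0],0,5],[[0,0,-0.5],0,5],[[0,0,-1.5],0,5]]'; python3 -m inch '[[[0,0,-3],0,5],[[0,0,-4],0,5],[[0,0,-4],0,5],[[0,0,-3],0,5],[[0,0,-1],0,5],[[0,0,0],0,5],[[0,0,0],0,5],[[0,0,0],0,5]]'
python3 - <<'E'
from h import *
d=wrist('w6');i=cv2.imread('pics/w6.png')[80:280,160:360];cv2.imwrite('pics/w6c.png',cv2.resize(i,None,fx=3,fy=3,interpolation=2))
for k,z in(('large',.005),('medium',.03),('small',.055)):print(k,cen(circ({'large':.034,'medium':.0255,'small':.017}[k],.034)+[.5995,-.281,z],d))
E
```

```text
t: 24.77
tcp_pos: [0.5994, -0.2812, 0.0676]
orientation: [[0.0, 1.0, -0.0], [1.0, -0.0, -0.0], [-0.0, -0.0, -1.0]]
wrist_force: [0.2, 0.1, 0.3]
width: 0.0325
finger_force: 30.3
t: 25.43
tcp_pos: [0.5977, -0.2806, 0.0852]
orientation: [[0.0, 1.0, -0.004], [1.0, -0.0, 0.002], [0.002, -0.004, -1.0]]
wrist_force: [-0.5, -0.0, -0.3]
width: 0.0495
finger_force: 0.0
t: 26.1
tcp_pos: [0.5983, -0.2809, 0.2349]
orientation: [[0.0, 1.0, -0.003], [1.0, -0.0, 0.001], [0.001, -0.003, -1.0]]
wrist_force: [0.3, 0.4, -0.4]
width: 0.0501
finger_force: 0.0
large (array([262.0835, 166.478 ]), 2391.970448733424)
medium (array([262.1362, 171.0101]), 1537.0020352151478)
small (array([262.1979, 176.1693]), 787.8330129194073)
```

View pics/w6c.png

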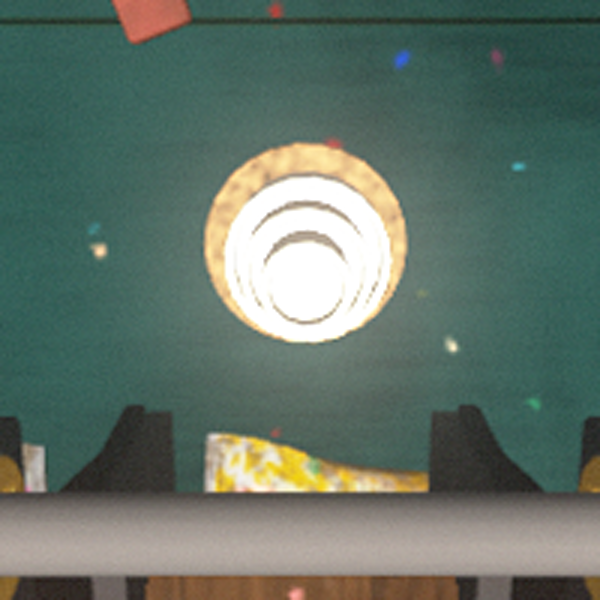

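The stack looks concentric, the small dish's well centred at about (261,174). Now the lid.

```bash
python3 -m inch '[[[2,-0.7,0],0,5],[[3.2,-1.1,0],0,5],[[3.8,-1.3,0],0,5],[[3.8,-1.3,0.5],0,5],[[3.8,-1.3,1],0,5],[[3.8,-1.3,1],0,5],[[3.8,-1.3,1],0,5],[[3.8,-1.3,1],0,5]]';python3 -m inch '[[[3.6,-1.3,1],0,5],[[3.6,-1.2,0],0,5],[[3,-1.1,0],0,5],[[2,-0.7,0],0,5],[[0.8,-0.3,0],0,5],[[0,0,0],0,5],[[0,0,0],0,5],[[0,0,0],0,5]]'; python3 look.py w7 lid .455 .133 0 scene0 top0
```

```text
t: 26.82
tcp_pos: [0.5014, 0.0003, 0.19]
orientation: [[0.001, 1.0, -0.003], [1.0, -0.001, 0.0], [0.0, -0.003, -1.0]]
wrist_force: [0.7, -0.1, -0.4]
width: 0.05
finger_force: 0.0
t: 27.48
tcp_pos: [0.458, 0.1267, 0.1816]
orientation: [[0.003, 1.0, -0.001], [1.0, -0.003, -0.001], [-0.001, -0.001, -1.0]]
wrist_force: [0.3, -0.0, 0.8]
width: 0.0499
finger_force: 0.0
w pred [258.0273 165.2071] 884.2579166039359 seen [257.2659 165.0363] 910.0
scene0 pred [229.1593 223.4359] 218.2443209871417 seen [229.107  223.9116] 215.0
top0 pred [224.7599 224.3819] 216.60357716248836 seen [224.7284 224.144 ] 243.0
tcp [0.458  0.1267 0.1816] wrist only [0.4541 0.1332]
all (array([ 0.4544,  0.1332, -0.0004]), array([ 0.2364, -0.0717,  0.1253, -0.1461, -0.0559,  0.5123]))
```

View pics/w7.png

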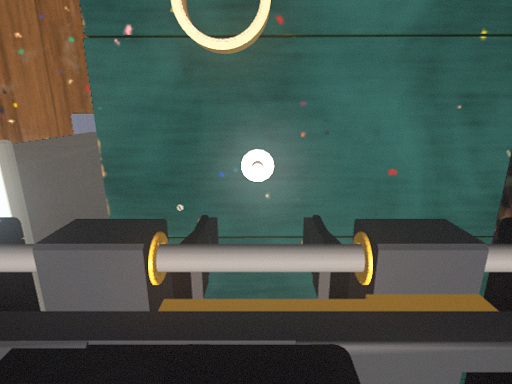

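The lid stands upright at (257,165), its knob ring centred.

```bash
python3 -m inch '[[[0.5,-0.38,1],0,5],[[0,0,3],0,5],[[0,0,4],0,5],[[0,0,2.5],0,5],[[0,0,1.5],0,5],[[0,0,0.5],0,5],[[0,0,0],0,5],[[0,0,0],0,5]]';python3 -m inch '[[[0,0,0],0,5],[[0,0,0],0,5],[[0,0,0],0,5]]'
```

```text
t: 28.2
tcp_pos: [0.4542, 0.1339, 0.0575]
orientation: [[0.001, 1.0, 0.0], [1.0, -0.001, 0.0], [0.0, 0.0, -1.0]]
wrist_force: [0.1, -0.2, 0.2]
width: 0.0499
finger_force: 0.0
t: 28.45
tcp_pos: [0.4547, 0.134, 0.0583]
orientation: [[0.001, 1.0, 0.002], [1.0, -0.001, -0.0], [-0.0, 0.002, -1.0]]
wrist_force: [0.1, -0.1, 0.8]
width: 0.05
finger_force: 0.0
```

```bash
python3 -m inch '[[[-0.07,0,1],0,5],[[0,0,1.5],0,5],[[0,0,1],0,5],[[0,0,0.5],0,5],[[0,0,0],0,5],[[0,0,0],0,5],[[0,0,0],0,5]]'
```

```text
t: 29.03
tcp_pos: [0.4542, 0.1334, 0.0176]
orientation: [[0.0, 1.0, 0.001], [1.0, -0.0, 0.0], [0.0, 0.001, -1.0]]
wrist_force: [0.5, 0.4, 0.6]
width: 0.0502
finger_force: 0.0
```

```bash
python3 -m inch '[[[0,0,0.25],0,4],[[0,0,0],0,3],[[0,0,0],0,2],[[0,0,0],0,1],[[0,0,0],0,0.9],[[0,0,0],0,0.9],[[0,0,0],0,0.9],[[0,0,0],0,0.9]]';python3 -m inch '[[[0,0,0],0,0.9],[[0,0,0],0,0.9]]';python3 -m inch '[[[0,0,-1],0,0.9],[[0,0,-2],0,0.9],[[0,0,-3],0,0.9],[[0,0,-4],0,0.9],[[0,0,-4],0,0.9],[[0,0,-2],0,0.9],[[0,0,0],0,0.9],[[0,0,0],0,0.9]]'
```

```text
t: 29.7
tcp_pos: [0.4538, 0.1332, 0.0148]
orientation: [[0.0, 1.0, 0.0], [1.0, -0.0, -0.0], [-0.0, 0.0, -1.0]]
wrist_force: [-0.1, 0.5, -0.1]
width: 0.0129
finger_force: 30.0
t: 29.87
tcp_pos: [0.4539, 0.1332, 0.0148]
orientation: [[0.0, 1.0, 0.0], [1.0, -0.0, -0.0], [-0.0, 0.0, -1.0]]
wrist_force: [0.1, -0.2, 0.2]
width: 0.0128
finger_force: 30.0
t: 30.53
tcp_pos: [0.4545, 0.1334, 0.1763]
orientation: [[0.001, 1.0, 0.003], [1.0, -0.001, -0.001], [-0.001, 0.003, -1.0]]
wrist_force: [0.4, -0.2, -1.4]
width: 0.0127
finger_force: 30.0
```

```bash
python3 -m inch '[[[-1.5,0.5,0],0,0.9],[[-3,1,0],0,0.9],[[-3.8,1.4,0],0,0.9],[[-3.8,1.4,0],0,0.9],[[-3.8,1.4,0],0,0.9],[[-3.8,1.4,0],0,0.9],[[-3.8,1.4,0],0,0.9],[[-3.8,1.3,0],0,0.9]]';python3 -m inch '[[[-3.8,1.3,0],0,0.9],[[-3.8,1.3,0],0,0.9],[[-3,1,0],0,0.9],[[-2,0.6,0],0,0.9],[[-1.2,0.5,0],0,0.9],[[0,0,0],0,0.9],[[0,0,0],0,0.9],[[0,0,0],0,0.9]]';python3 -m inch '[[[0,0,0],0,0.9],[[0,0,0],0,0.9],[[0,0,0],0,0.9]]'
```

```text
t: 31.2
tcp_pos: [0.5508, -0.1414, 0.1727]
orientation: [[0.0, 1.0, -0.003], [1.0, -0.0, 0.001], [0.001, -0.003, -1.0]]
wrist_force: [0.2, 1.3, 0.5]
width: 0.013
finger_force: 30.0
t: 31.87
tcp_pos: [0.5981, -0.2756, 0.1736]
orientation: [[-0.002, 1.0, -0.002], [1.0, 0.002, 0.002], [0.002, -0.002, -1.0]]
wrist_force: [-0.1, 0.5, -1.1]
width: 0.0131
finger_force: 30.0
t: 32.12
tcp_pos: [0.5986, -0.2768, 0.1751]
orientation: [[-0.001, 1.0, 0.0], [1.0, 0.001, -0.0], [-0.0, 0.0, -1.0]]
wrist_force: [-0.2, 0.5, 0.2]
width: 0.0134
finger_force: 30.0
```

```bash
python3 -m inch '[[[-0.42,0.08,1],0,0.9],[[0,0,2],0,0.9],[[0,0,1.5],0,0.9],[[0,0,1],0,0.9],[[0,0,0],0,0.9],[[0,0,0],0,0.9],[[0,0,0],0,0.9],[[0,0,0],0,0.9]]';python3 -m inch '[[[0,0,0],0,0.9],[[0,0,0],0,0.9],[[0,0,0],0,0.9]]'
```

```text
t: 32.78
tcp_pos: [0.6002, -0.2823, 0.121]
orientation: [[0.0, 1.0, 0.002], [1.0, -0.0, -0.001], [-0.001, 0.002, -1.0]]
wrist_force: [0.9, 0.7, -0.4]
width: 0.0132
finger_force: 30.0
t: 33.03
tcp_pos: [0.5997, -0.2822, 0.1203]
orientation: [[0.0, 1.0, 0.001], [1.0, -0.0, -0.001], [-0.001, 0.001, -1.0]]
wrist_force: [-1.2, -0.1, -1.1]
width: 0.0129
finger_force: 30.0
```

```bash
python3 -m inch '[[[0.1,0,0.5],0,0.9],[[0,0,0.6],0,0.9],[[0,0,0.3],0,0.9],[[0,0,0],0,0.9],[[0,0,0],0,0.9],[[0,0,0],0,0.9]]';python3 -m inch '[[[0,0,0.2],0,0.9],[[0,0,0.15],0,0.9],[[0,0,0.15],0,0.9],[[0,0,0],0,0.9],[[0,0,0],0,0.9],[[0,0,0],0,0.9]]'
```

```text
t: 33.53
tcp_pos: [0.5994, -0.2811, 0.1057]
orientation: [[0.0, 1.0, -0.0], [1.0, -0.0, 0.0], [0.0, -0.0, -1.0]]
wrist_force: [0.3, 0.2, -0.8]
width: 0.0128
finger_force: 30.0
t: 34.03
tcp_pos: [0.5994, -0.2811, 0.1008]
orientation: [[0.001, 1.0, 0.0], [1.0, -0.001, -0.0], [-0.0, 0.0, -1.0]]
wrist_force: [0.4, -0.2, -0.6]
width: 0.0131
finger_force: 30.0
```

The plug is in the well (underside 0.086 against the rim at 0.089), with 3 mm to go.

```bash
python3 -m inch '[[[0,0,0.12],0,0.9],[[0,0,0.1],0,0.9],[[0,0,0],0,0.9],[[0,0,0],0,0.9],[[0,0,0.06],0,0.9],[[0,0,0],0,0.9],[[0,0,0],0,0.9],[[0,0,0],0,0.9]]'
```

```text
t: 34.7
tcp_pos: [0.5994, -0.2811, 0.098]
orientation: [[0.0, 1.0, 0.0], [1.0, -0.0, -0.0], [-0.0, 0.0, -1.0]]
wrist_force: [0.4, 0.2, -0.7]
width: 0.0129
finger_force: 30.0
```

```bash
python3 -m inch '[[[0,0,0.04],0,0.9],[[0,0,0],0,0.9],[[0,0,0],0,1.6],[[0,0,0],0,2.4],[[0,0,0],0,3.2],[[0,0,0],0,3.2],[[0,0,-0.5],0,3.2],[[0,0,-1.5],0,3.2]]';python3 -m inch '[[[0,0,-3],0,3.2],[[0,0,-4],0,3.2],[[0,0,-4],0,3.2],[[0,0,-2],0,3.2],[[0,0,0],0,3.2],[[0,0,0],0,3.2],[[0,0,0],0,3.2]]';python3 -m inch '[[[4,-2,0],0,3.2],[[4,-2,0],0,3.2],[[4,-2,0],0,3.2],[[2,-1,0],0,3.2],[[0,0,0],0,3.2],[[0,0,0],0,3.2]]'
python3 - <<'E'
from cell import env
import cv2,numpy as np
a=[]
for n,(u,v) in(("scene",(322,115)),("top",(398,165))):
    c=env.read_camera(n)["color"][...,::-1];a.append(cv2.resize(c[v-65:v+65,u-65:u+65],(390,390),interpolation=2))
cv2.imwrite('pics/fin.png',np.hstack(a))
E
```

```text
t: 35.37
tcp_pos: [0.5977, -0.2805, 0.1155]
orientation: [[0.0, 1.0, -0.004], [1.0, -0.0, 0.002], [0.002, -0.004, -1.0]]
wrist_force: [-0.3, -0.1, -0.5]
width: 0.0314
finger_force: 0.0
t: 35.95
tcp_pos: [0.5989, -0.281, 0.2467]
orientation: [[0.0, 1.0, -0.001], [1.0, -0.0, 0.0], [0.0, -0.001, -1.0]]
wrist_force: [-0.8, 0.1, -0.6]
width: 0.0319
finger_force: 0.0
t: 36.45
tcp_pos: [0.5326, -0.1481, 0.2465]
orientation: [[-0.002, 1.0, -0.002], [1.0, 0.002, -0.001], [-0.001, -0.002, -1.0]]
wrist_force: [-0.7, -1.4, 0.4]
width: 0.0321
finger_force: 0.0
```

View pics/fin.png

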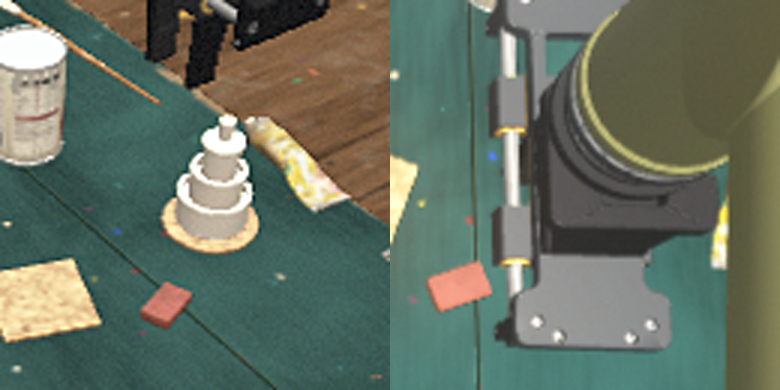

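The scene view shows the full tiered stack level on the round mat, with the lid seated knob up. The arm is clear and the brown eraser has not moved. I am handing the job in.

```bash
python3 -m inch '[[[0,0,0],0,3.2],[[0,0,0],0,3.2],[[0,0,0],0,3.2]]' | head -2; python3 -c "
from cell import env
print(env.finish_job())"
```

```text
t: 36.8
tcp_pos: [0.5336, -0.1502, 0.247]
the job is handed in; nothing more can be done
None
```

The four-piece stack stands on the round mat, seated and level in the last camera view, and the job is handed in at about 37 s; no verdict was returned.

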